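# Refit the carousel's retaining bar, turn the bay to the front and hold it

### The job

One bay of the vanity carousel, the one with the glass roll-on bottle, has lost its retaining bar: before turning the carousel, lay the loose steel bar gently back down across that bay's two forked posts and let go of it. Then take the carousel by the wooden handle on top and turn it until that bay faces squarely to the front of the counter (the robot's side), and finish still gripping the handle so that the carousel is held still there. The bar must stay in its forks, every jar and bottle must stay standing on the carousel, and the other things on the counter must be left where they are.

Things in the scene. Friction and masses are not known exactly. Their poses are not given: they have to be found in the camera images.
- bar: The loose retaining bar: straight square-edged steel bar, 130 mm long, 10 mm thick, 14 mm high, 70 g, the only one lying flat on the counter (left of the carousel). Origin: centre of its underside. x along its length, z up; either end may go either way.
- seat (a point): Where the bar's origin belongs: on the open bay, midway between its two forked posts, level with the fork floors; 54 mm above the counter, 112 mm from the carousel's axis; turns with it. -x points straight outwards through the bay, y runs from fork to fork (the bar lies along y), z up. Nothing below it down to the deck, 24 mm lower. The other four bays have the same forks, bars fixed.
- fork_a (a point): One of the two forks of the open bay: centre of its floor, 52 mm from seat along its +y, same axes, turns with the carousel. The fork is 10 mm wide along y; its slot is 14 mm wide across x for the lowest 10 mm, above that the lips flare out to a mouth about 33 mm wide, 73 mm above the counter.
- fork_b (a point): The other fork of the open bay, alike, 52 mm from seat along its -y.
- stand: The carousel's fixed round foot, 210 mm across, 16 mm high. Origin: centre of its underside, on the carousel's vertical axis. Its -x axis points squarely to the front of the counter (world -x, the robot's side, the long edge behind the robot's base; not at the robot's base itself): the open bay faces front when seat lies straight off this origin in -x.
- hub (a point): On the carousel's vertical axis at the top of its deck, 30 mm above the counter. Carousel: round bamboo deck 300 mm across; five bays between low radial partitions (top 58 mm above the counter), fixed steel bars 54 to 68 mm above the counter.
- handle: Wooden handle bar on top of the carousel's centre post (steel, 12 mm thick): 70 mm long, 14 mm thick, 22 mm high. Origin: centre of its underside, 94 mm above the counter, on the axis; top at 116 mm. x along its length, y across its thickness; its -x end points to the open bay. It is fixed to the carousel and turns with it.
- carousel (a joint): Turn of the carousel from where it stood at the start, rad: 0 at the start, growing anticlockwise seen from above. The open bay starts anywhere but within 50 degrees of the front. It may be turned either way (stops two turns off). Free bearing: about 0.04 N m of friction, no detents, no spring.
- rollon: Glass roll-on bottle with a white cap, 30 mm across, 70 mm high, standing loose in the open bay about 52 mm from the carousel's axis. Origin: centre of its underside.
- cream: Squat cream jar with a metal lid, 49 mm across, 40 mm high, standing loose in a bay next to the open one. Origin: centre of its underside.
- balm: Flat metal balm tin, 54 mm across, 22 mm high, lying loose in the other bay next to the open one. Origin: centre of its underside.
- dropper: Amber dropper bottle, 32 mm across, 85 mm high, standing loose in a far bay of the carousel. Origin: centre of its underside.
- cup: White ceramic toothbrush cup, 72 mm across, 98 mm high, with two brushes standing out to 175 mm; leave it. Origin: centre of its underside.
- tweezers: Steel tweezer case, 110 x 26 x 12 mm, lying on the counter; leave it. Origin: centre of its underside, x along its length.
- pills: Blue plastic pill organiser, 154 x 36 x 25 mm; leave it. Origin: centre of its underside, x along its length.
- jade: Green jade face roller, 170 mm long, 46 mm wide, 22 mm high, lying on the counter; leave it. Origin: on the counter, near the middle of its handle, x along its length.
- swabs: Glass jar with a metal lid, 74 mm across, 90 mm high; leave it. Origin: centre of its underside.
There are look-alikes about, which are no part of the job. Leave any blue or red look-alike of the bar alone. What is meant by the cream is not pink, and is the larger of those in its own colour.

How it is judged:
By the outcome, as a careful person would: the job done as asked, in the order asked, and still so for the second after the job is handed in, while the arm keeps its last pose, push and grip.
It also fails if it takes over 61 s, if anything falls off the work surface, if the arm or the gripper's body presses on something with over 40 N, if the wrist force passes 120 N, or if a joint passes its speed limit or range.

### The arm

A 6-joint arm with a two-finger parallel gripper is mounted at the origin on the work surface. World frame = base frame: x ahead of the robot, y to its left, z up, the work surface at z = 0. Lengths are in mm, angles in rad, forces in N, time in s.
With the tool pointing down it reaches from about 250 to 775 mm from the base axis. Payload 4 kg.
Tool frame: the origin (TCP) lies on the centre line of the jaws, within the pads' length; the fingertips stand r.tcp_to_tips ahead of it and the grasp point (between the pads) lies 3 mm ahead of it (r.tcp_to_tips is the distance from the TCP to the fingertips, in mm); z points along the fingers, y is the direction in which the jaws open and shut (so a half turn about z gives the same grasp; the last joint's range is limited). The gripper opens to 94 mm and grips with 3 to 60 N. Pads are 16 mm wide; open, the fingers measure 119 mm over their backs; the gripper's body (75 mm by 177 mm) begins 78 mm behind the grasp point.
Start: joints at [1.042, 0.087, 1.371, -0, 1.684, -0.103], TCP at [227.188, 500.903, 227.506] pointing down, gripper open.
Joint ranges: [-3.1, 3.1], [-0.76, 2.03], [0.27, 2.55], [-1.08, 4.22], [0.17, 2.65], [-2.57, 2.57]. Speed limits (rad/s): [2.79, 2.79, 3.14, 3.14, 3.14, 3.14].

### API

Orientations are given as a unit quaternion [w, x, y, z].
In Python, from bench import r gives the robot as it stands. Calls block until the motion is done:
- r.goto(position, orientation): joint-space move of the TCP to a pose.
- r.line_to(position, attitude=None, v=150, max_force=None): straight line of the TCP; attitude=None keeps the orientation; v is the mean speed in mm/s. With max_force (N) it stops when the force on the tool has changed by that much, and returns True; else False.
- r.goto_joints(angles): joint-space move.
- r.release() and r.grasp(effort=None): open the fingers fully, or close them until they stop; effort is the grip in N (None keeps the last).
- r.sleep(seconds).
- r.ik(position, orientation): joint angles nearest the present ones, or None.
- r.get_state(): the state.
- r.snapshot(name): name is "scene" or "top" or "wrist"; returns the picture (400x640x3 uint8, red, green, blue); there is no depth.
- r.camera_info(name): a dict with "K" (3x3 intrinsics, pixels), "rvec" (rotation vector, rad) and "tvec" (3), from world to camera coordinates, as OpenCV has them. Camera axes: x right, y down, z forward; pixel columns grow to the right and rows downward; lengths in mm; the calibration is good to about 2 mm. The wrist camera is an equidistant fisheye: a pixel r from the principal point sees the ray r / f radians off the axis. A picture is of the moment at which its call begins: read the wrist's pose just before it. camera_info takes no time and is no camera call; for the wrist camera it gives the pose at the moment of the call.
A pose or a line that the arm cannot do raises r.MotionError and nothing moves.
- r.sign_off(): hands the job in, once; it reports no verdict.
The state is a dict: "clock": time; "joint_positions": joint angles; "qvel": joint speeds; "joint_efforts": joint torques, N m; "tcp_pos": TCP position; "eef_rot": TCP orientation; "force": force on the tool from outside, world axes, zero at the start; "wrist_torque": the same for the moment, N m; "grip_width": opening from 0.0 (shut) to 1.0 (fully open).
Only numpy, scipy, OpenCV 4.12 (cv2) and the standard library are available. Lean on these libraries where they do the work, as an engineer would, in place of code of your own. Each camera call takes 0.05 s, during which the arm holds its last target. There are 200 camera calls.

## Working session

There is one attempt and no reset: what is moved stays moved. The work goes in short steps, each a Python script; the robot and the scene stay as the last script left them, time stands still between calls to the robot, and variables do not carry over. Pictures are saved under pics/ and viewed, about 8 in all and at most 12, crops included, and the job is handed in when it is done.

```bash
mkdir -p pics; ls; cat > h.py <<'E'
import numpy as np, cv2
from bench import r
def snap(cam,name,crop=None,k=1):
    info=r.camera_info(cam); im=r.snapshot(cam)[:,:,::-1].copy()
    np.savez('pics/'+name+'.npz',im=im,**{a:np.array(info[a],float) for a in('K','rvec','tvec')})
    show(name,name,crop,k)
def show(src,name,crop=None,k=1):
    im=np.load('pics/'+src+'.npz')['im']
    if crop: x0,y0,x1,y1=crop; im=im[y0:y1,x0:x1]
    cv2.imwrite('pics/'+name+'.png',cv2.resize(im,None,fx=k,fy=k,interpolation=cv2.INTER_CUBIC))
def w(src,uv,z):
    d=np.load('pics/'+src+'.npz'); K=d['K'];R=cv2.Rodrigues(d['rvec'])[0];t=d['tvec'].ravel()
    uv=np.array(uv,float)
    a=np.linalg.inv(K)@[uv[0],uv[1],1]
    if 'w' in src[:1]:
        th=np.hypot(a[0],a[1]); s=np.sin(th)/th if th>1e-9 else 1; a=np.array([a[0]*s,a[1]*s,np.cos(th)])
    c=-R.T@t; v=R.T@a
    return c+v*(z-c[2])/v[2]
def px(src,p):
    d=np.load('pics/'+src+'.npz'); K=d['K'];R=cv2.Rodrigues(d['rvec'])[0];t=d['tvec'].ravel()
    q=R@np.array(p,float)+t
    if src[0]=='w':
        th=np.arctan2(np.hypot(q[0],q[1]),q[2]); n=np.hypot(q[0],q[1]); q=np.array([q[0]/n*th,q[1]/n*th,1])
    q=K@(q/q[2]); return q[:2]
def down(yaw):  # jaw (tool y) axis direction at angle yaw in world xy
    # R: z=(0,0,-1), y=(cos,sin,0), x=y cross z
    from scipy.spatial.transform import Rotation as Ro
    y=np.array([np.cos(yaw),np.sin(yaw),0]);z=np.array([0,0,-1.]);x=np.cross(y,z)
    q=Ro.from_matrix(np.c_[x,y,z]).as_quat(); return [q[3],q[0],q[1],q[2]]
E
python3 - <<'E'
from h import *
snap('top','t0',None,1.25); snap('scene','s0',None,1.25)
print(r.tcp_to_tips,r.get_state()); print(r.camera_info('top'))
E
```

```text
pics
22.0 {'clock': 0.1, 'joint_positions': array([ 1.04190771e+00,  8.78698849e-02,  1.37207974e+00, -1.98929825e-05,
        1.68365147e+00, -1.03101283e-01]), 'qvel': array([-0.00127111, -0.0008724 , -0.00401718,  0.0001354 ,  0.00244993,
       -0.00120777]), 'joint_efforts': array([ 1.95327026e-03, -3.41253519e+01, -3.03299904e+01,  7.20081129e-02,
        3.04259802e-02, -1.21955600e-04]), 'tcp_pos': array([226.94665241, 500.48557357, 226.43920517]), 'eef_rot': array([-3.02678844e-04,  2.11290097e-01,  9.77422880e-01, -9.57570563e-04]), 'force': array([ 0.18385113, -0.58902369, -0.5479032 ]), 'wrist_torque': array([0.00337355, 0.02027596, 0.00423951]), 'grip_width': 1.0041453326345928}
{'K': array([[519.01973168,   0.        , 319.06788255],
       [  0.        , 519.01973168, 206.01133182],
       [  0.        ,   0.        ,   1.        ]]), 'rvec': array([ 2.12411308, -2.16424405,  0.12529114]), 'tvec': array([  72.05122289,  591.26877387, 1345.04038803])}
```

View pics/t0.png

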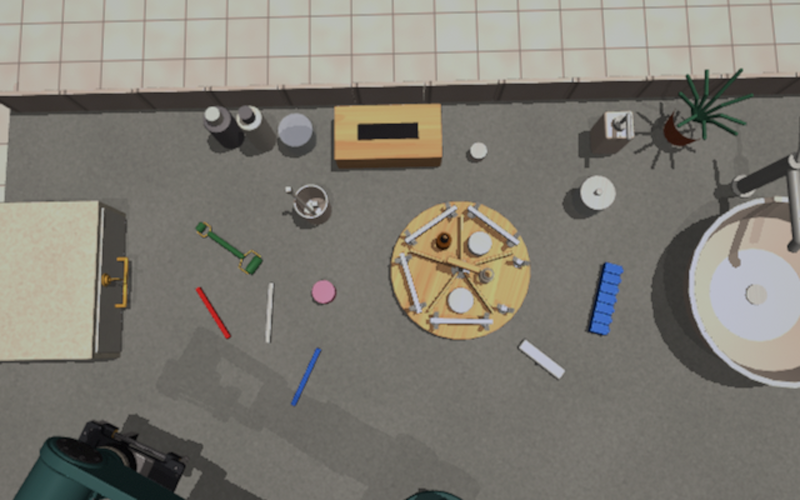

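View pics/s0.png

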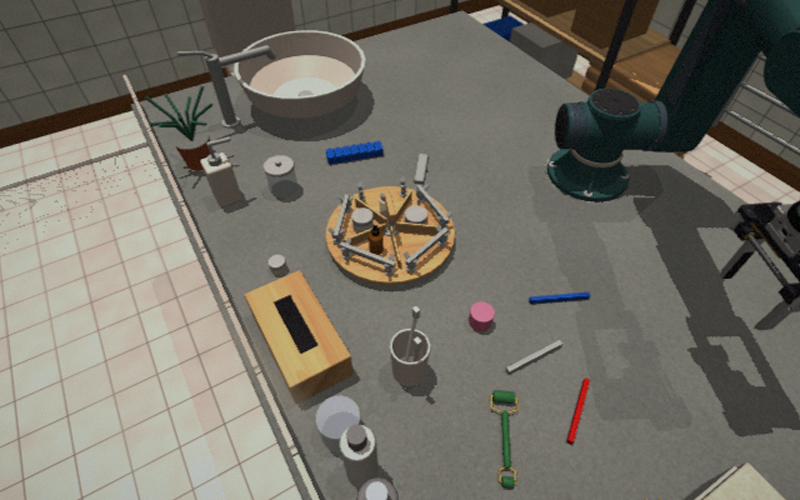

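Top view (enlarged px): the bar candidates are silver (269,312), red (213,313), blue (306,377) and the wider tweezer case (541,359). I choose the silver one. The open bay is at the right of the carousel, with forks near (519,262) and (504,309).

```bash
python3 - <<'E'
from h import *
a=np.load('pics/t0.npz')['im']
A=cv2.resize(a[155:275,305:430],None,fx=5,fy=5,interpolation=cv2.INTER_CUBIC)   # carousel
B=cv2.resize(a[220:280,205:235],None,fx=6,fy=10,interpolation=cv2.INTER_CUBIC)[:600,:170]
B=cv2.resize(a[220:280,207:227],None,fx=8,fy=10,interpolation=cv2.INTER_CUBIC)
cv2.imwrite('pics/c1.png',np.hstack([A,B]))
E
```

```text
(no output)
```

View pics/c1.png

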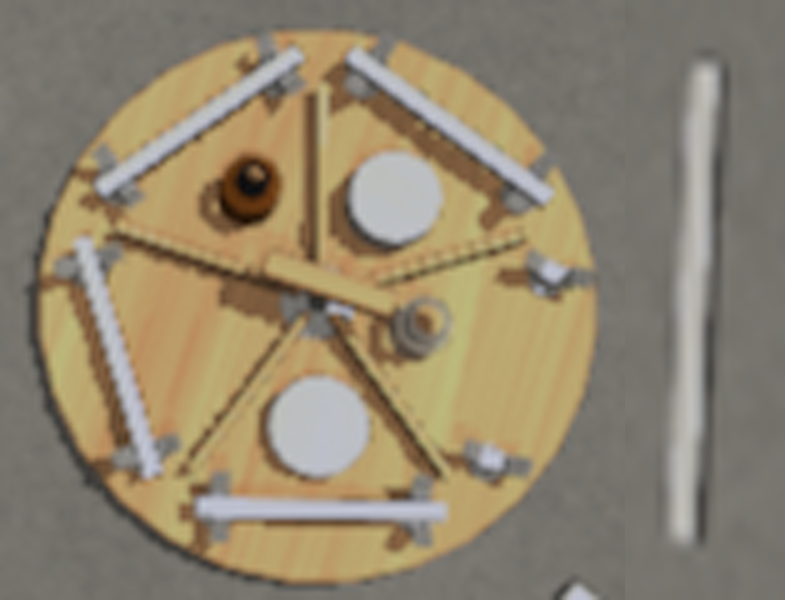

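Picture: the bar runs from px (217,226) to (214,274), silver-white. In the crop, the handle runs (265,262)–(395,305) and the roll-on cap is near (425,320). The empty forks are near (550,277) and (488,460).

```bash
cat > m.py <<'E'
from h import *
from scipy.optimize import least_squares
c=lambda u,v:(305+u/5-.4,155+v/5-.4)
b=lambda u,v:(207+(u-625)/8-.44,220+v/10-.45)
W=lambda uv,z:w('t0',uv,z)
e=[W(b(706,62),14),W(b(683,543),14)]
print('bar',e,np.linalg.norm(e[0]-e[1]),(e[0]+e[1])/2,np.degrees(np.arctan2(*(e[0]-e[1])[1::-1])))
bars=[((101,188),(298,55)),((352,55),(547,198)),((82,240),(152,472)),((198,508),(445,511))]
m=[]
for p,q in bars:
    P,Q=W(c(*p),68),W(c(*q),68); m.append((P+Q)[:2]/2); print('len',np.linalg.norm(P-Q),m[-1])
deck=[W(c(*p),30) for p in((38,305),(597,305),(318,30),(318,583))]
print('deck',(deck[0]+deck[1])/2,(deck[2]+deck[3])/2,np.linalg.norm(deck[0]-deck[1]),np.linalg.norm(deck[2]-deck[3]))
f=[W(c(*p),z) for p,z in(((550,277),66),((488,460),66))]
print('forks',f,np.linalg.norm(f[0]-f[1]))
h=[W(c(*p),116) for p in((268,265),(393,305))]
print('handle',h,sum(h)/2,np.linalg.norm(h[0]-h[1]))
# order anticlockwise in world: compute angles about mean deck
o=(deck[0]+deck[1])[:2]/2
m.append((f[0]+f[1])[:2]/2)
m=np.array(m)
a0=np.arctan2(m[4,1]-o[1],m[4,0]-o[0])
k=np.round((np.arctan2(m[:,1]-o[1],m[:,0]-o[0])-a0)/(np.pi*.4))
fun=lambda x:(x[:2]+112*np.c_[np.cos(x[2]+k*np.pi*.4),np.sin(x[2]+k*np.pi*.4)]-m).ravel()
s=least_squares(fun,[*o,a0]);print(s.x,np.degrees(s.x[2]),s.fun.reshape(-1,2).round(1))
print('handle ang',np.degrees(np.arctan2(*(h[1]-h[0])[1::-1])))
print('rollon',W(c(425,319),70), 'bay frame', end=' ')
d=W(c(425,319),70)[:2]-s.x[:2]; t=s.x[2]; print(d@[np.cos(t),np.sin(t)],d@[-np.sin(t),np.cos(t)])
E
python3 m.py
```

```text
bar [array([547.50724831, 340.38417416,  14.        ]), array([418.07124237, 346.97662459,  14.        ])] 129.60378095208463 [482.78924534 343.68039937  14.        ] -2.9156762004578876
len 125.8276481699862 [659.48934801  -7.78198409]
len 126.51540704864246 [ 654.15562814 -138.50966107]
len 126.47615130975936 [536.7650541   38.31702055]
len 127.07806221251815 [454.96860934 -65.50861768]
deck [565.37387853 -69.39592108  30.        ] [566.6781861 -69.9973162  30.       ] 298.8763453393829 298.07960180808095
forks [array([ 573.57909402, -188.32286813,   66.        ]), array([ 478.94561906, -152.39344839,   66.        ])] 101.22459081918377
handle [array([576.30633465, -38.6528127 , 116.        ]), array([ 554.8181423 , -100.74778362,  116.        ])] [565.56223848 -69.70029816 116.        ] 65.70789773007414
[566.32819923 -68.76828011  -1.93029876] -110.59797207708432 [[ 0.3  0.7]
 [-0.3 -0.1]
 [-0.2  0.9]
 [-0.5  1.8]
 [ 0.7 -3.3]]
handle ang -109.08836613910299
rollon [ 552.40010714 -122.0412261    70.        ] bay frame 54.7673338974294 5.704179293415147
```

Everything agrees: bar length 129.6, deck diameter 298.5, handle on the axis, bay heading about -110°. The roll-on sits +6 mm to the side, so I'll grip the bar 28 mm off centre on its -x side. That way the opening inner finger clears the bottle.

```bash
python3 - <<'E'
from h import *
R=np.radians
g=np.array([454.8,345.1])
for y in(87.1,-92.9,69.8,-110.2,-20.2,159.8,90,-90):
    p={87.1:(*g,150),-92.9:(*g,150),69.8:(501,-165,150),-110.2:(501,-165,150)}.get(y,(566,-69,130))
    print(y,None if (q:=r.ik(p,down(R(y)))) is None else np.round(q,2))
r.goto([*g,150],down(R(87.1)))
snap('wrist','w1',None,1.25); print(r.get_state()['tcp_pos'],r.get_state()['clock'])
print([px('w1',(x,y,14)) *1.25 for x,y in((547.5,340.4),(418,347),(454.8,345.1))])
E
```

```text
87.1 [ 0.55  0.16  1.44 -0.    1.54 -0.97]
-92.9 [ 0.55  0.16  1.44 -0.    1.54  2.17]
69.8 [-0.43  0.07  1.55 -0.    1.53 -1.64]
-110.2 [-0.43  0.07  1.55 -0.    1.53  1.5 ]
-20.2 [-0.22  0.17  1.47 -0.    1.5   0.13]
159.8 None
90 [-0.22  0.17  1.47 -0.    1.5  -1.79]
-90 [-0.22  0.17  1.47 -0.    1.5   1.35]
[454.27200246 346.1069067  150.54430192] 1.2583
[array([399.55980231, 359.97576255]), array([399.27326496, 205.89823807]), array([399.29356335, 253.33827818])]
```

View pics/w1.png

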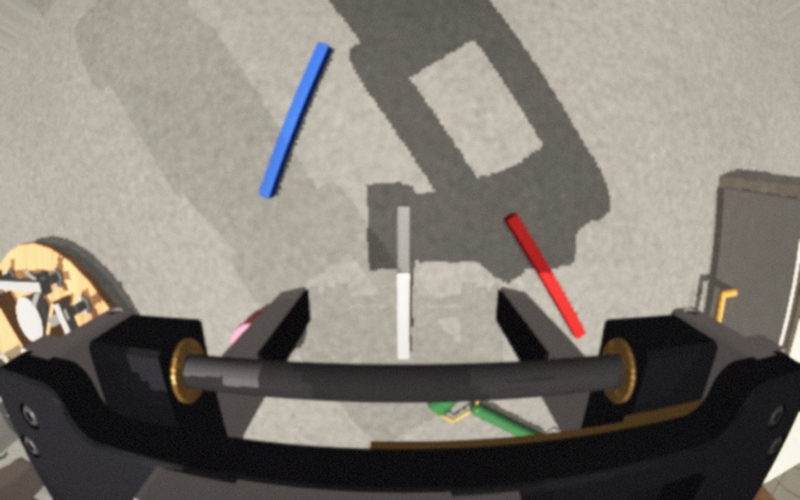

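Silver bar at (404,207)–(404,358); predicted (399,206)–(399,360), so it agrees to about 3 mm in y. Grasping.

```bash
python3 - <<'E'
from h import *
R=np.radians
print([w('w1',(u/1.25-.1,v/1.25-.1),14) for u,v in((404,207),(404,358))])
r.line_to([454.8,347,60],down(R(87.1)),v=150)
r.line_to([454.8,347,28.5],v=50,max_force=8)
s=r.get_state();print(s['tcp_pos'],s['force'])
r.grasp(40); r.line_to([454.8,347,200],v=150)
s=r.get_state();print(s['tcp_pos'],s['grip_width']*94,s['clock'])
q=np.array([566.2,-69.2]);t=R(-110.2)
rad=np.array([np.cos(t),np.sin(t)]);lat=np.array([-np.sin(t),np.cos(t)])
p=q+112*rad-28*lat
r.goto([*p,200],down(t+np.pi))
r.line_to([*p,125],v=150); r.sleep(.3)
s=r.get_state();print(p,s['tcp_pos'],s['clock'],s['force'])
snap('wrist','w2',None,1.25); snap('top','t2',(305,155,430,275),5)
for n,P in dict(fa=(*(q+112*rad+52*lat),73),fb=(*(q+112*rad-52*lat),73),e1=(*(q+112*rad+65*lat),125-28.5+14),e2=(*(q+112*rad-65*lat),125-14.5),hub=(*q,116)).items(): print(n,px('w2',P)*1.25,(px('t2',P)-[305,155])*5)
E
```

```text
[array([418.92146944, 350.44353511,  14.        ]), array([545.63666412, 344.16416021,  14.        ])]
[454.91768786 347.06394275  28.52617203] [-0.16600552 -0.49145873  0.44578124]
[454.24753632 346.65057086 198.54148971] 9.391526623846772 5.3417
[ 501.24879707 -164.64286898] [ 501.82448852 -164.89572273  126.10053094] 8.15 [-0.67118257 -0.84828962 -0.76110154]
fa [399.37152153 402.31411609] [557.6119876  267.90215765]
fb [398.81296807 243.11503886] [495.65399583 457.52930623]
e1 [398.97320116 455.59851648] [577.95310217 234.26177253]
e2 [397.91027325 231.13059096] [498.43543247 477.97571946]
hub [607.23911399 355.58212203] [327.37243581 281.73109615]
```

View pics/w2.png

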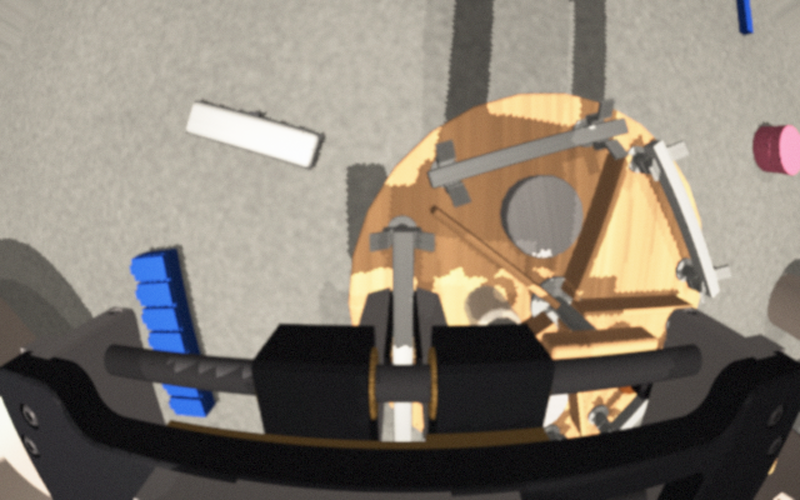

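View pics/t2.png

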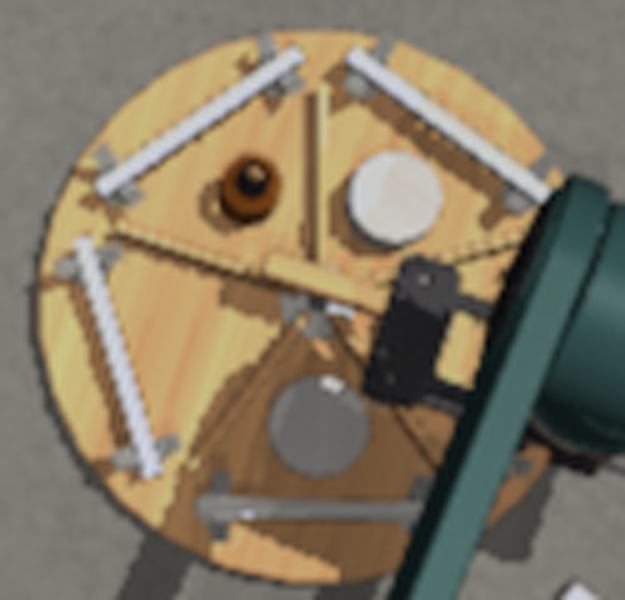

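In the wrist view, the bar end (402,232) is centred between fork lips 370–435 (centre about 402.5), which matches the model. Lowering it gently.

```bash
python3 - <<'E'
from h import *
p=[501.25,-164.64]
print(r.line_to([*p,98],v=80,max_force=6),r.get_state()['tcp_pos'],r.get_state()['force'])
print(r.line_to([*p,80.5],v=12,max_force=3))
s=r.get_state();print(s['tcp_pos'],s['force'],s['wrist_torque'],s['clock'])
snap('wrist','w3',(240,120,420,320),3)
E
```

```text
False [ 500.8194426  -164.43513619   97.16725991] [-0.55461288 -0.05109913 -1.48846957]
True
[ 501.24203173 -164.6434427    82.40046433] [0.2212275  0.28932286 4.20196818] [-0.01592505 -0.07769266  0.02043712] 9.9083
```

View pics/w3.png

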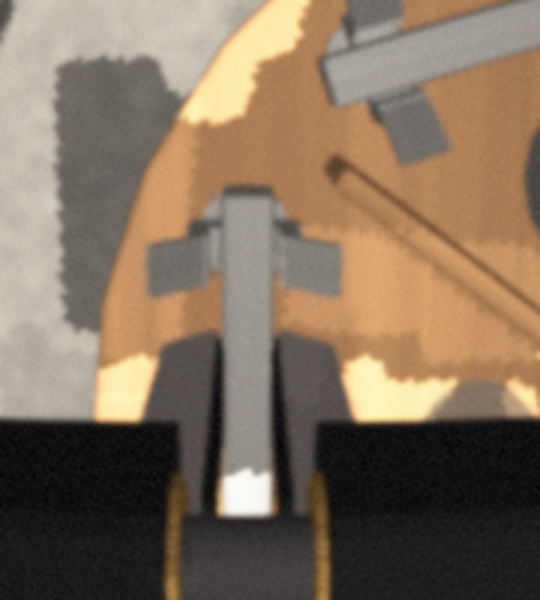

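Contact came at TCP z 82.4 (82.5 expected for seated), with the bar inside the fork. Releasing and rising.

```bash
python3 - <<'E'
from h import *
p=[501.25,-164.64]
r.release(); s=r.get_state();print(s['force'],s['grip_width'])
r.line_to([*p,180],v=120)
r.goto([566.2,-69.2,180],down(np.radians(-20.2))); r.sleep(.2)
print(r.get_state()['tcp_pos'],r.get_state()['clock'])
snap('wrist','w4',None,1.25)
t=np.radians(-110.2);rad=np.array([np.cos(t),np.sin(t)]);lat=np.array([-np.sin(t),np.cos(t)]);q=np.array([566.2,-69.2])
for a,b,z in((35,0,116),(-35,0,116),(112,65,68),(112,-65,68)): print(px('w4',(*(q+a*rad+b*lat),z))*1.25)
E
```

```text
[-0.45162028 -0.13665043 -0.43909084] 0.9969181422476485
[566.12081359 -69.40472428 179.9816004 ] 14.025
[401.76391183 337.57475356]
[401.65812507 225.97206454]
[480.38484362 394.93386504]
[323.49351952 394.99551367]
```

View pics/w4.png

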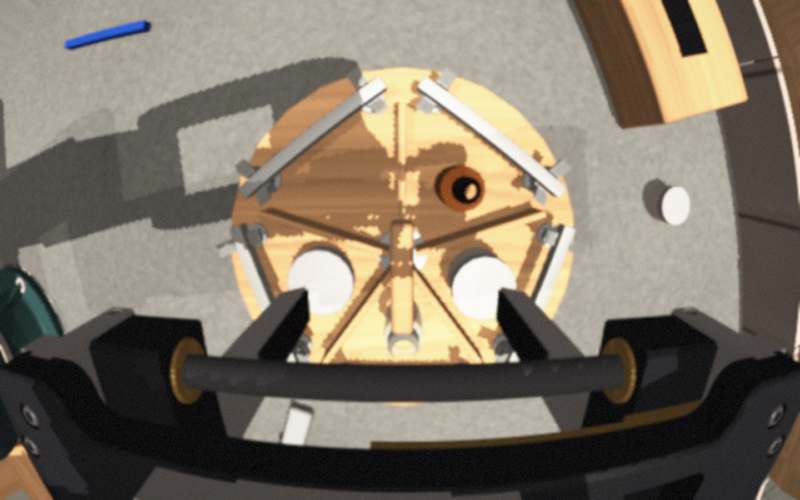

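Handle spans (402,222)–(403,338), aligned with the jaws' centre plane as predicted; the roll-on is standing at (404,340). Checking the seated bar from the scene camera before turning.

```bash
python3 - <<'E'
from h import *
snap('scene','s4',(250,110,380,230),5)
t=np.radians(-110.2);rad=np.array([np.cos(t),np.sin(t)]);lat=np.array([-np.sin(t),np.cos(t)]);q=np.array([566.2,-69.2])
for a,b,z in((112,65,68),(112,-65,68)): print((px('s4',(*(q+a*rad+b*lat),z))-[250,110])*5)
E
```

```text
[166.64246766 204.08125184]
[380.5617918  177.41077214]
```

View pics/s4.png

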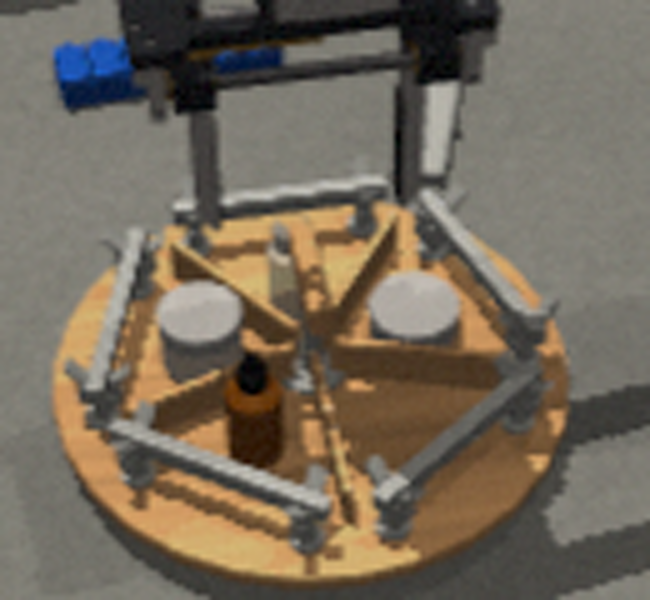

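The bar is seated at (175,210)–(385,185), as predicted, and everything is standing. Now the handle.

```bash
python3 - <<'E'
from h import *
R=np.radians;p=[566.2,-69.2,120]
print(r.line_to(p,down(R(-20.2)),v=80,max_force=8))
r.grasp(25); r.sleep(.2)
s=r.get_state();print(s['tcp_pos'],s['force'],s['wrist_torque'],s['grip_width']*94,s['clock'])
for y in(-22,-25,-29):
    c0=r.get_state()['clock'];r.line_to(p,down(R(y)),v=50);s=r.get_state();print(y,s['clock']-c0,s['force'],s['wrist_torque'],np.abs(s['qvel']).max())
E
```

```text
False
[565.58854383 -68.96044506 119.94242211] [-3.58604871  0.16966744  1.29823549] [ 0.15483493  0.80317956 -0.03115617] 13.694810040297599 16.425
-22 0.25 [-4.134949    1.71083562  3.14130948] [0.21378585 1.02926184 0.25293309] 0.012944090911777643
-25 0.25 [-4.62460825  1.39351256  2.52312758] [0.29714574 1.08862939 0.37355234] 0.02172953370592835
-29 0.25 [-5.03497667  1.5165247   3.07151846] [0.27453267 1.04684509 0.47701625] 0.03176371188783509
```

```bash
python3 - <<'E'
from h import *
R=np.radians;p=[566,-69.1,120]
for i,y in enumerate(np.arange(-31,-90.01,-2).tolist()+[-90]):
    r.line_to(p,down(R(y)),v=50)
    if i%6==0: s=r.get_state();print(y,s['force'].round(1),s['wrist_torque'].round(2),s['tcp_pos'].round(1))
r.sleep(.3);s=r.get_state();print(s['force'].round(1),s['wrist_torque'].round(2),s['tcp_pos'].round(1),s['eef_rot'].round(4),down(R(-90)),s['clock'])
snap('top','t5',(290,150,440,270),5); snap('wrist','w5',None,1.25); snap('scene','s5',(250,110,380,230),5)
E
```

```text
-31.0 [-5.5  1.   2.5] [0.24 0.98 0.22] [565.7 -69.  119.9]
-43.0 [-4.6  1.1  2.9] [0.21 1.09 0.19] [565.8 -69.1 119.9]
-55.0 [-4.8  0.3  2.1] [0.17 1.15 0.14] [565.9 -69.2 119.9]
-67.0 [-4.3 -1.   2.2] [-0.07  1.06  0.16] [566.  -69.3 119.9]
-79.0 [-4.  -1.8  1.4] [-0.25  1.14  0.2 ] [566.  -69.4 119.9]
-90 [-5.8 -1.6  1.1] [-0.22  1.1   0.04] [566.  -69.6 119.9]
[-4.5 -2.2  2.6] [-0.2   1.03  0.01] [566.  -69.5 119.9] [4.e-04 1.e+00 1.e-03 0.e+00] [np.float64(0.0), np.float64(1.0), np.float64(3.061616997868383e-17), np.float64(0.0)] 25.225
```

View pics/t5.png

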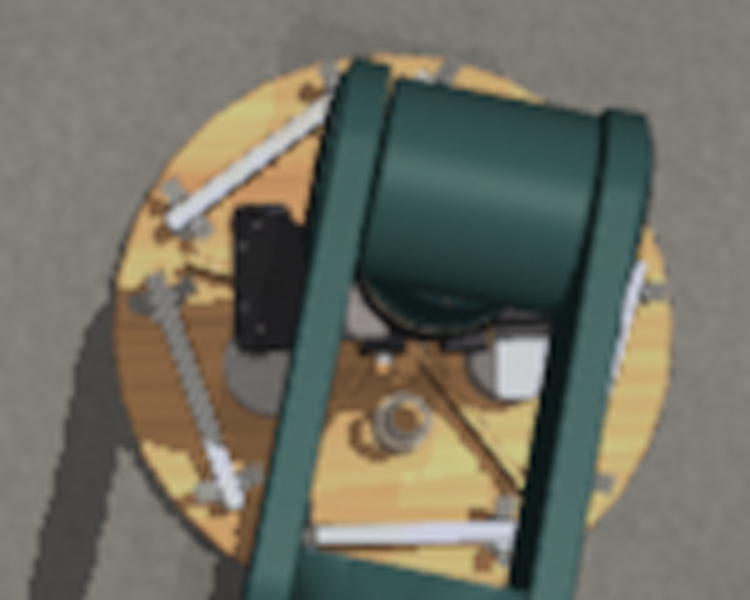

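View pics/w5.png

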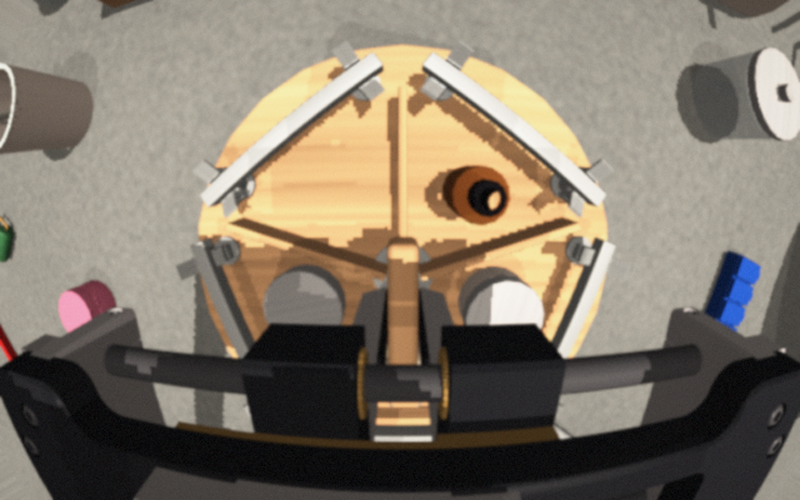

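Top: the seated bar runs (310,537)–(520,528), with the roll-on standing at (402,420). Wrist: fixed bars at (207,200)–(378,60) and (428,60)–(602,200), with the handle held along column 403. Computing the angle.

```bash
python3 - <<'E'
from h import *
T=lambda u,v,z=68:w('t5',(290+u/5-.4,150+v/5-.4),z)[:2]
V=lambda u,v,z=68:w('w5',(u/1.25-.1,v/1.25-.1),z)[:2]
deg=lambda a,b:np.degrees(np.arctan2(*(b-a)[::-1]))
print('front bar top',T(310,537),T(520,528),deg(T(520,528),T(310,537)))
print('L bar',T(155,285),T(235,497),deg(T(235,497),T(155,285)),'expect 18 (mod)')
print('UL bar',deg(T(175,222),T(330,100)))
A=[(207,200),(378,60)];B=[(428,60),(602,200)]
print('w UL',deg(V(*A[0]),V(*A[1])),'w UR',deg(V(*B[1]),V(*B[0])), 'mid',[(V(*a)+V(*b))/2 for a,b in(A,B)])
m=[(V(*a)+V(*b))/2 for a,b in(A,B)];print('between centres',deg(m[1],m[0]))
q=np.array([566,-69.3])
for y in(65,-65): print('pred front',(px('t5',(q[0]-112,q[1]+y,68))-[290,150])*5+2)
for k in(1,2):
  a=np.pi+k*2*np.pi/5*-1
  c=q+112*np.array([np.cos(a),np.sin(a)]);l=np.array([-np.sin(a),np.cos(a)])*63
  print('pred fixed',[(px('t5',(*(c+s*l),68))-[290,150])*5+2 for s in(1,-1)])
E
```

```text
front bar top [454.49230333 -21.00925377] [ 457.14637985 -129.16858072] 91.40567509439512
L bar [587.13690914  56.55399968] [475.77905111  17.18276469] 19.471351763113844 expect 18 (mod)
UL bar -52.59188790176289
w UL -53.797919042691255 w UR 54.67534540607789 mid [array([656.32575807,  -3.58846577]), array([ 656.6204077 , -133.23979388])]
between centres 90.13021193980018
pred front [277.59917797 538.54899125]
pred front [530.20981203 533.95057996]
pred fixed [array([234.08477273, 505.36948308]), array([154.60436353, 277.10488137])]
pred fixed [array([171.15147959, 223.35648714]), array([361.6703229,  80.8169024])]
```

View pics/s5.png

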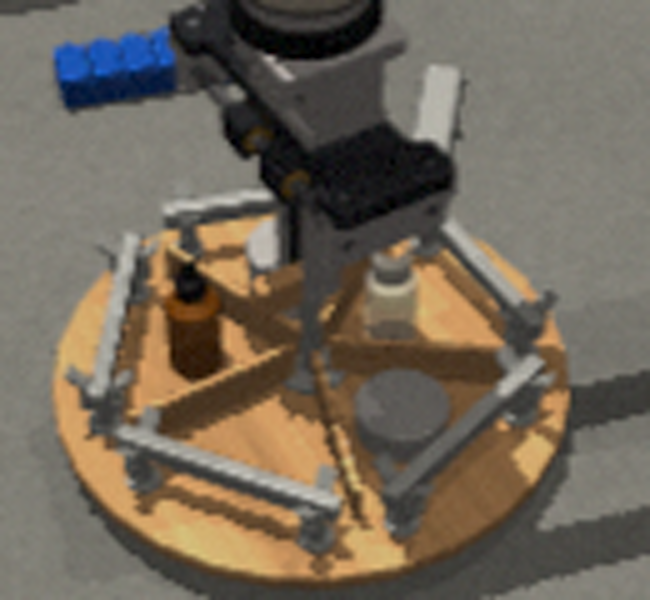

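The scene view shows the bar still in its forks (445,230)–(530,310), with the roll-on, cream, balm and dropper all standing. Angle estimates are 0 to 1.4° off square. Handing in.

```bash
python3 - <<'E'
from h import *
s=r.get_state();print(s['grip_width']*94,s['clock'],np.abs(s['qvel']).max());r.sign_off()
E
```

```text
13.78477177787261 25.375 0.0013989779764292127
the job is handed in; nothing more can be done
```

I laid the silver bar into the open bay's forks and released it, then turned the carousel by its handle about 70° clockwise so that bay faces the front. The job is handed in at 25.4 s, with the gripper still holding the handle (opening 13.8 mm, arm still).

- **Bar:** it made contact at TCP height 82.4 mm, against 82.5 mm expected for fully seated. The scene camera showed it in its forks both before and after the turn.
- **Bottles and jars:** the roll-on and dropper are standing upright, and the two round tins are in place.
- **Other objects:** I did not touch any of them. In the last wrist and scene pictures the swab jar, pill organiser and tweezers looked undisturbed. The cup and jade roller were only partly in view, so I did not re-measure them.
- **Facing angle (my checks disagree slightly):** the tool orientation gives 0.1° off square. The wrist camera gives 0.1–0.7°, and the top camera about 1.4° in the same direction. I left it uncorrected.
- **Forces:** the readings I took stayed at about 6 N or less, with a steady 4–6 N side load while holding the handle.

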